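# Load the torque arm for the sensor check

### The arm

A 7-joint arm with a two-finger parallel gripper is mounted at the origin on a cart in front of the work surface, level with it; the furniture and walls round the work are solid. World frame = base frame: x ahead of the robot, y to its left, z up, the work surface at z = 0. Lengths are in m, angles in rad, forces in N, time in s.
With the tool pointing down it reaches from about 0.35 to 0.9 m from the base axis. Payload 8.1 kg.
Tool frame: the origin (TCP) lies midway between the tips of the shut fingers; the grasp point (between the pads) lies 19 mm behind it; z points along the fingers, y is the line along which they close (so a half turn about z gives the same grasp; the last joint's range is limited). The gripper opens to 92 mm and grips with 3 to 60 N. Pads are 19 mm wide; open, the fingers measure 130 mm over their backs; the gripper's body (75 mm by 190 mm) begins 47 mm behind the grasp point.
Start: joints at [1.24, 0.434, 0.025, 1.573, -0.012, 1.134, -0.075], TCP at [0.141, -0.609, 0.227] pointing down, gripper open.
Joint ranges: [-2.62, 2.62], [-0.44, 2.09], [-1.27, 1.32], [0.08, 2.57], [-1.32, 4.46], [0.12, 2], [-2.74, 2.74]. Speed limits (rad/s): [2.22, 2.22, 3.01, 3.01, 3.14, 3.14, 3.14].

### API

Orientations are given as a rotation vector (axis times angle).
In Python, from cell import observe, get_image, camera_model, sign_off, recognise, silhouettes gives the robot as it stands.
- The arm moves only by the tool apply_moves, never from a script. Its argument "motion" is a list of rows, each an object of numbers: "x", "y", "z": the shift along the world's x, y, z in cm; "yaw": the turn about the world's z in degrees; "hand": the opening, from -1 (shut) to 1 (fully open), so that 0 is half open. In form: [{"x": .., "y": .., "z": .., "yaw": .., "hand": ..}, ...]. A call has 1 to 10 rows; each row is the pose to reach, as a shift and turn from the pose commanded when the call began; what a row does not reach only later rows make up. A row lasts 1/8 s, in which the tool goes at most 62.5 mm and 10.7 degrees, less where a joint would pass 70% of its speed; a pose out of reach is approached as far as the arm can. A call with a gripper value outside its range is refused whole. The fingers move at their own pace and stop on an object; "newtons" is the grip in N (left out, the last holds). Time passes only in rows, so rows that repeat a pose let the fingers close. It gives the time, the measured TCP pose, the force, the opening and the grip force at its end, in the units of the state.
- observe(): the state, without advancing time (a new reading comes with each control period).
- get_image(name): name is "scene" or "side" or "wrist"; returns the picture (384x512x3 uint8, blue, green, red); there is no depth.
- camera_model(name): a dict with "camera_matrix" (3x3 intrinsics, pixels), "T" (4x4, takes a point from camera to world coordinates). Camera axes: x right, y up, looking along -z (the intrinsics and any distortion apply to the point x, -y, -z); pixel columns grow to the right and rows downward; lengths in m; the calibration is good to about 2 mm. A picture is of the moment at which its call begins: read the wrist's pose just before it. camera_model takes no time and is no camera call; for the wrist camera it gives the pose at the moment of the call.
- sign_off(): hands the job in; it is judged then, once.
Trained networks look in the newest picture that a camera, given by its name, has taken for a name from the list of things; names that differ only in an ending like _2 or _b are one class to them, and where a whole thing is asked for, a point or a joint stands for the part that bears it (a point fixed in the world has none). Each returns a list of dicts, best first, with "p" (0 to 1); they miss things now and then, are a little off and sometimes report something else, mostly with a low value. They report only what shows in the picture. A call takes as long as a camera call.
- recognise(query, camera): "rect" ([left, top, right, bottom] in pixels, round what is visible of it).
- silhouettes(query, camera): "mask" (384x512 bool, what is visible of it) and "rect" ([left, top, right, bottom] in pixels, round what is visible of it).
The state is a dict: "clock": time; "joints": joint angles; "dq": joint speeds; "joint_efforts": joint torques, N m; "position": TCP position; "ee_rot": TCP orientation; "force": force on the tool from outside, world axes, zero at the start; "ft_torque": the same for the moment, N m; "width": opening from 0.0 (shut) to 1.0 (fully open); "gripper_force": force on a finger pad.
Only numpy, scipy, OpenCV 4.12 (cv2) and the standard library are available. Lean on these libraries where they do the work, as an engineer would, in place of code of your own. Each camera call takes 0.05 s, during which the arm holds its last target. There are 200 camera calls.

### The job

Set up the torque arm for the sensor check. Slide both hook collars outward along the bar until each pointer tip stands on the long line that runs round the bar, and clamp each collar there by pressing its raised cam lever fully down. Then take the dead weights out of the red tray and hang them by their bails: one on the hook of each collar, and whatever weights are left over on the parking arm in the middle.

Things in the scene. Friction and masses are not known exactly. Their poses are not given: they have to be found in the camera images.
- stand: fixed torque-arm stand, right-hand bench. Origin on the bench top under the bar's middle; y along the bar (to the robot's left), x away from the robot, z up; turned up to 0.1 rad. Level square bar 320 mm long (20 mm in x, 22 in z), axis 165 mm up at x = 0; hub clamp in its middle 42 mm in y, 36 high; behind it (x 34 to 92 mm) a round sensor, radius 29 mm, with a socket up to 210 mm above the bench
- line_l (a point): middle of the long dark line that runs right round the left half of the bar, on the bar's top face, 140 mm from the bar's middle; axes as the stand's
- line_r (a point): the same for the right half of the bar; axes as the stand's
- pointer_l (a point): tip of the dark pointer of the left collar, on the bar's top face, 24.5 mm outward (+y) of the collar's middle; axes as the stand's
- pointer_r (a point): tip of the dark pointer of the right collar, 24.5 mm outward (-y) of the collar's middle; axes as the stand's
- grip_l (a point): middle of the left collar's black grip block, 24 x 24 mm, standing from 19 to 59 mm above the bar's axis; this point is 44 mm above that axis. The collar (44 mm in x, 32 in y, 38 high) encloses the bar, cannot turn, slides along the bar with about 12 N of friction and stays where it is left; axes as the stand's
- grip_r (a point): the same for the right collar
- hook_l (a point): hook of the left collar: top surface of a level round arm 9 mm thick that points to the robot (-x of the stand), at the middle of its level length (19 mm either way in x), 67 mm in front of the bar's axis. Behind it is a low shoulder; in front its turned-up tip rises 18 mm above the level arm, ending 36 mm in front of this point. Nothing is above it; axes as the stand's
- hook_r (a point): the same for the right collar
- park (a point): parking arm in the middle, at the hub: top surface of a level round arm 9 mm thick that points to the robot, at the middle of its level length (43 mm either way in x), 80 mm in front of the bar's axis. Its turned-up tip rises 18 mm above the level arm and ends 59 mm in front of this point. Holds two weights, 50 mm apart; axes as the stand's
- pad_l (a point): upper face of the left cam lever near its end, 34 mm from its pivot. The lever sits on the inner side of the left collar, over the bar, and while open points up and towards the hub. Its pivot runs along the stand's x, 18 mm above the bar's axis and 22 mm inward (towards the hub) of the collar's middle; the lever is 12 to 17 mm wide and 42 mm long; shut, its upper face lies 7 mm above the pivot
- pad_r (a point): the same for the right cam lever
- cam_l (a joint): left cam lever: 0 = raised 26 degrees (open), 0.45 rad = lying level (clamped, against its stop). It turns about its pivot with about 0.04 N m of friction and stays where it is left; press it down from above
- cam_r (a joint): the same for the right cam lever
- red_tray_s1: fixed red tray on the left-hand bench, open on top; floor 156 x 236 mm, 6 mm above the bench, walls up to 56 mm above the bench. Its floor's long side is turned 0.558 rad from this body's y axis (counter-clockwise seen from above)
- weight_0: one of up to four equal dead weights in the red tray (about 0.4 kg): steel cylinder, diameter 44 mm, 38 high, with a stiff upright bail of 8 mm rod, 44 mm wide over its two legs, which stand 18 mm either side along the weight's own y axis, straight up to 85 mm; top bar's underside at 92 mm, overall height 100. Origin: centre of the underside; z up. None if absent
- weight_1: one of up to four equal dead weights in the red tray (about 0.4 kg): steel cylinder, diameter 44 mm, 38 high, with a stiff upright bail of 8 mm rod, 44 mm wide over its two legs, which stand 18 mm either side along the weight's own y axis, straight up to 85 mm; top bar's underside at 92 mm, overall height 100. Origin: centre of the underside; z up. None if absent
- weight_2: one of up to four equal dead weights in the red tray (about 0.4 kg): steel cylinder, diameter 44 mm, 38 high, with a stiff upright bail of 8 mm rod, 44 mm wide over its two legs, which stand 18 mm either side along the weight's own y axis, straight up to 85 mm; top bar's underside at 92 mm, overall height 100. Origin: centre of the underside; z up. None if absent
- weight_3: one of up to four equal dead weights in the red tray (about 0.4 kg): steel cylinder, diameter 44 mm, 38 high, with a stiff upright bail of 8 mm rod, 44 mm wide over its two legs, which stand 18 mm either side along the weight's own y axis, straight up to 85 mm; top bar's underside at 92 mm, overall height 100. Origin: centre of the underside; z up. None if absent
- eye_0 (a point): underside of the middle of the bail's top bar of weight 1, 92 mm above its underside: the place where the hook carries it; the opening below is 28 mm wide and 54 mm high. None if the weight is not there
- eye_1 (a point): underside of the middle of the bail's top bar of weight 2, 92 mm above its underside: the place where the hook carries it; the opening below is 28 mm wide and 54 mm high. None if the weight is not there
- eye_2 (a point): underside of the middle of the bail's top bar of weight 3, 92 mm above its underside: the place where the hook carries it; the opening below is 28 mm wide and 54 mm high. None if the weight is not there
- eye_3 (a point): underside of the middle of the bail's top bar of weight 4, 92 mm above its underside: the place where the hook carries it; the opening below is 28 mm wide and 54 mm high. None if the weight is not there

How it is judged:
On the way, in this order (a step that is already met when the one before it is completed fails the run):
1. both collars' pointers stand on their long lines (y of pointer_l in the frame of line_l between -0.004 and 0.004 m and y of pointer_r in the frame of line_r between -0.004 and 0.004 m), for 0.2 s.
2. both collars are clamped on their lines, levers fully down (all of step 1 and value of joint each of cam_l, cam_r above 0.4 rad), for 0.2 s.
3. a weight hangs on the hook of each clamped collar (all of step 2 and ((x of eye_0 in the frame of hook_l between -0.021 and 0.021 m and y of eye_0 in the frame of hook_l between -0.013 and 0.013 m and z of eye_0 in the frame of hook_l between -0.01 and 0.01 m) or (x of eye_1 in the frame of hook_l between -0.021 and 0.021 m and y of eye_1 in the frame of hook_l between -0.013 and 0.013 m and z of eye_1 in the frame of hook_l between -0.01 and 0.01 m) or (x of eye_2 in the frame of hook_l between -0.021 and 0.021 m and y of eye_2 in the frame of hook_l between -0.013 and 0.013 m and z of eye_2 in the frame of hook_l between -0.01 and 0.01 m) or (x of eye_3 in the frame of hook_l between -0.021 and 0.021 m and y of eye_3 in the frame of hook_l between -0.013 and 0.013 m and z of eye_3 in the frame of hook_l between -0.01 and 0.01 m)) and ((x of eye_0 in the frame of hook_r between -0.021 and 0.021 m and y of eye_0 in the frame of hook_r between -0.013 and 0.013 m and z of eye_0 in the frame of hook_r between -0.01 and 0.01 m) or (x of eye_1 in the frame of hook_r between -0.021 and 0.021 m and y of eye_1 in the frame of hook_r between -0.013 and 0.013 m and z of eye_1 in the frame of hook_r between -0.01 and 0.01 m) or (x of eye_2 in the frame of hook_r between -0.021 and 0.021 m and y of eye_2 in the frame of hook_r between -0.013 and 0.013 m and z of eye_2 in the frame of hook_r between -0.01 and 0.01 m) or (x of eye_3 in the frame of hook_r between -0.021 and 0.021 m and y of eye_3 in the frame of hook_r between -0.013 and 0.013 m and z of eye_3 in the frame of hook_r between -0.01 and 0.01 m))), for 0.2 s.
At the end, for the whole second after the job is handed in: each pointer tip within 4 mm of its long line, both cam levers down (past 0.40 rad), at least one weight hanging by its bail on each collar's hook, every weight that is there hanging by its bail (it may still swing a little) and released on a collar's hook or on the parking arm (all of step 3 and ((x of eye_0 in the frame of hook_l between -0.021 and 0.021 m and y of eye_0 in the frame of hook_l between -0.013 and 0.013 m and z of eye_0 in the frame of hook_l between -0.01 and 0.01 m) or (x of eye_0 in the frame of hook_r between -0.021 and 0.021 m and y of eye_0 in the frame of hook_r between -0.013 and 0.013 m and z of eye_0 in the frame of hook_r between -0.01 and 0.01 m) or (x of eye_0 in the frame of park between -0.048 and 0.048 m and y of eye_0 in the frame of park between -0.013 and 0.013 m and z of eye_0 in the frame of park between -0.01 and 0.01 m)) and ((x of eye_1 in the frame of hook_l between -0.021 and 0.021 m and y of eye_1 in the frame of hook_l between -0.013 and 0.013 m and z of eye_1 in the frame of hook_l between -0.01 and 0.01 m) or (x of eye_1 in the frame of hook_r between -0.021 and 0.021 m and y of eye_1 in the frame of hook_r between -0.013 and 0.013 m and z of eye_1 in the frame of hook_r between -0.01 and 0.01 m) or (x of eye_1 in the frame of park between -0.048 and 0.048 m and y of eye_1 in the frame of park between -0.013 and 0.013 m and z of eye_1 in the frame of park between -0.01 and 0.01 m)) and ((x of eye_2 in the frame of hook_l between -0.021 and 0.021 m and y of eye_2 in the frame of hook_l between -0.013 and 0.013 m and z of eye_2 in the frame of hook_l between -0.01 and 0.01 m) or (x of eye_2 in the frame of hook_r between -0.021 and 0.021 m and y of eye_2 in the frame of hook_r between -0.013 and 0.013 m and z of eye_2 in the frame of hook_r between -0.01 and 0.01 m) or (x of eye_2 in the frame of park between -0.048 and 0.048 m and y of eye_2 in the frame of park between -0.013 and 0.013 m and z of eye_2 in the frame of park between -0.01 and 0.01 m)) and ((x of eye_3 in the frame of hook_l between -0.021 and 0.021 m and y of eye_3 in the frame of hook_l between -0.013 and 0.013 m and z of eye_3 in the frame of hook_l between -0.01 and 0.01 m) or (x of eye_3 in the frame of hook_r between -0.021 and 0.021 m and y of eye_3 in the frame of hook_r between -0.013 and 0.013 m and z of eye_3 in the frame of hook_r between -0.01 and 0.01 m) or (x of eye_3 in the frame of park between -0.048 and 0.048 m and y of eye_3 in the frame of park between -0.013 and 0.013 m and z of eye_3 in the frame of park between -0.01 and 0.01 m)) and contact force between each of weight_0, weight_1, weight_2, weight_3 and the fingers below 0.5 N); the robot touches nothing.
It fails at once if the left collar is clamped (lever past 0.40 rad) with its pointer more than 8 mm from the line (value of joint cam_l above 0.4 rad and not (y of pointer_l in the frame of line_l between -0.008 and 0.008 m)).
It fails at once if the right collar is clamped (lever past 0.40 rad) with its pointer more than 8 mm from the line (value of joint cam_r above 0.4 rad and not (y of pointer_r in the frame of line_r between -0.008 and 0.008 m)).
Of weight_0, weight_1, weight_2, weight_3 only 2 to 4 are there at a start; the rules pass over those that are not, and their reading is None.
At some moment in a run one of weight_0, weight_1, weight_2, weight_3 may be knocked a few centimetres aside while the robot is not near it.
Once in a run the grip may slacken for a moment while it holds something.
It also fails if it takes over 210 s, if anything falls off the work surface, if the arm or the gripper's body presses on something with over 40 N, if the wrist force passes 120 N, or if a joint passes its speed limit or range.

## Working session

There is one attempt and no reset: what is moved stays moved. The work goes in short steps, Python scripts to look and compute and a tool call to move; the robot and the scene stay as the last step left them, time stands still between calls to the robot, and variables do not carry over. Pictures are saved under pics/ and viewed, at most 14 in all, crops included, and the job is handed in when it is done.

Besides the shell and the picture viewer there is one more tool, called after "Request:" by a JSON object that holds its "method" and its "body". apply_moves: Moves the arm, as the interface text tells. Its arguments: {"type":"object","properties":{"motion":{"type":"array","items":{"type":"object","properties":{"x":{"type":"number"},"y":{"type":"number"},"z":{"type":"number"},"yaw":{"type":"number"},"hand":{"type":"number"}}}},"newtons":{"type":"number"}},"required":["motion"]}

```bash
ls; mkdir -p pics; cat > h.py <<'E'
import numpy as np, cv2, sys
from cell import *
def save(cam,name):
    im=get_image(cam); cv2.imwrite('pics/'+name+'.png',im); return im
def px(cam,P,cm=None):
    c=cm or camera_model(cam); T=np.array(c['T']);K=np.array(c['camera_matrix'])
    p=np.linalg.inv(T)@np.append(P,1); q=K@np.array([p[0],-p[1],-p[2]]); return q[:2]/q[2]
def ray(cam,u,v,cm=None):
    c=cm or camera_model(cam); T=np.array(c['T']);K=np.array(c['camera_matrix'])
    d=np.linalg.inv(K)@np.array([u,v,1.]); d=T[:3,:3]@np.array([d[0],-d[1],-d[2]]); return T[:3,3],d
def atz(cam,u,v,z,cm=None):
    o,d=ray(cam,u,v,cm); return o+d*(z-o[2])/d[2]
E
python3 - <<'E'
from h import *
s=observe(); print(s)
for c in ['scene','side','wrist']:
    m=camera_model(c); print(c,{k:np.round(v,3).tolist() if not isinstance(v,str) else v for k,v in m.items()})
a=[save(c,c+'0') for c in ['scene','side']]
E
```

```text
pics
{'clock': 0.0, 'joints': array([ 1.24039536,  0.43522695,  0.02496105,  1.57410969, -0.01165213,
        1.13396173, -0.07508845]), 'dq': array([-2.36374424e-03, -8.31056070e-04, -2.53355308e-04, -1.08316136e-03,
       -1.12916320e-03,  9.76278609e-05,  2.16774838e-04]), 'joint_efforts': array([ 3.02620974e-04, -6.67857242e+01,  9.84650105e-01, -3.14455891e+01,
       -6.07008906e-02,  4.32223734e-02,  1.28310089e-04]), 'position': array([ 0.14100072, -0.60836559,  0.22593746]), 'ee_rot': array([-3.11972063e+00, -3.56772263e-01,  4.18428673e-04]), 'force': array([-0.17116078, -0.11981227, -0.32679415]), 'ft_torque': array([ 0.04404988, -0.01211353, -0.06604715]), 'gripper_force': 0.0, 'width': 0.9963869980474908}
scene {'camera_matrix': [[392.496, 0.0, 250.653], [0.0, 392.496, 191.423], [0.0, 0.0, 1.0]], 'T': [[-0.777, 0.468, -0.421, 0.043], [-0.629, -0.56, 0.538, 0.589], [0.016, 0.683, 0.73, 0.955], [0.0, 0.0, 0.0, 1.0]]}
side {'camera_matrix': [[442.292, 0.0, 256.51], [0.0, 442.292, 187.639], [0.0, 0.0, 1.0]], 'T': [[0.819, 0.498, -0.285, 0.206], [-0.574, 0.702, -0.422, -0.441], [-0.01, 0.509, 0.861, 1.026], [0.0, 0.0, 0.0, 1.0]]}
wrist {'camera_matrix': [[296.275, 0.0, 254.125], [0.0, 296.275, 193.861], [0.0, 0.0, 1.0]], 'T': [[0.225, 0.944, 0.243, 0.206], [-0.974, 0.218, 0.055, -0.593], [-0.001, -0.249, 0.968, 0.384], [0.0, 0.0, 0.0, 1.0]]}
```

View pics/scene0.png

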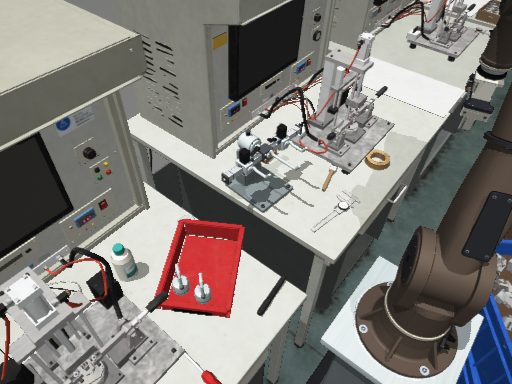

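View pics/side0.png

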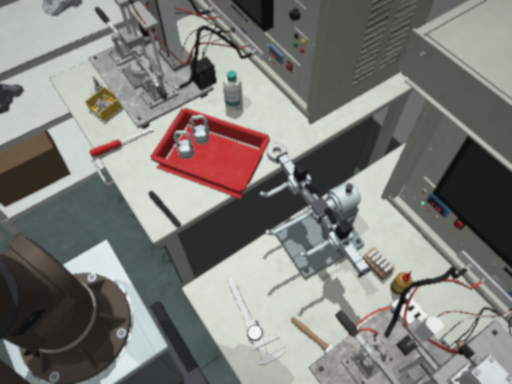

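The scene shows the red tray at about (203,265) with two weights at (180,285) and (202,293). The stand is near (262,170) in the scene view and (315,205) in the side view.

```bash
python3 - <<'E'
from h import *
for cam in ['scene','side']:
    get_image(cam)
    for q in ['stand','red_tray_s1','weight_0','grip_l','hook_l','park','pad_l']:
        for r in recognise(q,cam)[:4]: 
            if r['p']>.2: print(cam,q,round(r['p'],2),np.round(r['rect']).tolist())
for cam,u,v,z in [('scene',180,292,.006),('scene',202,299,.006),('side',185,150,.01),('side',201,136,.01),('scene',262,190,0),('side',315,245,0),('side',345,185,.2)]:
    print(cam,u,v,atz(cam,u,v,z).round(3))
for a,b in [('scene','scene0'),('side','side0')]:
    im=cv2.imread(f'pics/{b}.png'); 
    c=im[110:220,210:320] if a=='scene' else im[140:280,250:390]
    cv2.imwrite(f'pics/{a}_c.png',cv2.resize(c,(600,600) if a=='scene' else (600,600),interpolation=cv2.INTER_CUBIC))
E
```

```text
scene stand 0.82 [219.0, 125.0, 308.0, 214.0]
scene red_tray_s1 0.5 [268.0, 126.0, 306.0, 151.0]
scene weight_0 0.9 [172.0, 268.0, 186.0, 299.0]
scene weight_0 0.75 [196.0, 270.0, 211.0, 302.0]
scene grip_l 0.65 [240.0, 144.0, 269.0, 180.0]
scene hook_l 0.89 [268.0, 125.0, 303.0, 152.0]
scene hook_l 0.63 [236.0, 146.0, 267.0, 182.0]
scene park 0.95 [221.0, 124.0, 304.0, 214.0]
scene pad_l 0.67 [218.0, 126.0, 307.0, 214.0]
scene pad_l 0.37 [267.0, 138.0, 277.0, 144.0]
side stand 0.69 [260.0, 152.0, 375.0, 278.0]
side stand 0.59 [301.0, 207.0, 355.0, 259.0]
side red_tray_s1 0.68 [324.0, 206.0, 334.0, 229.0]
side weight_0 0.71 [177.0, 129.0, 194.0, 157.0]
side weight_0 0.55 [190.0, 115.0, 212.0, 148.0]
side grip_l 0.87 [300.0, 208.0, 353.0, 258.0]
side grip_l 0.82 [262.0, 163.0, 318.0, 196.0]
side hook_l 0.74 [261.0, 167.0, 320.0, 202.0]
side park 0.73 [262.0, 154.0, 367.0, 276.0]
side park 0.55 [303.0, 207.0, 353.0, 259.0]
side pad_l 0.64 [325.0, 209.0, 333.0, 230.0]
side pad_l 0.52 [301.0, 180.0, 316.0, 195.0]
scene 180 292 [0.505 0.295 0.006]
scene 202 299 [0.446 0.272 0.006]
side 185 150 [0.449 0.274 0.01 ]
side 201 136 [0.511 0.29  0.01 ]
scene 262 190 [ 0.57  -0.145  0.   ]
side 315 245 [ 0.57 -0.16  0.  ]
side 345 185 [ 0.64  -0.142  0.2  ]
```

View pics/side_c.png

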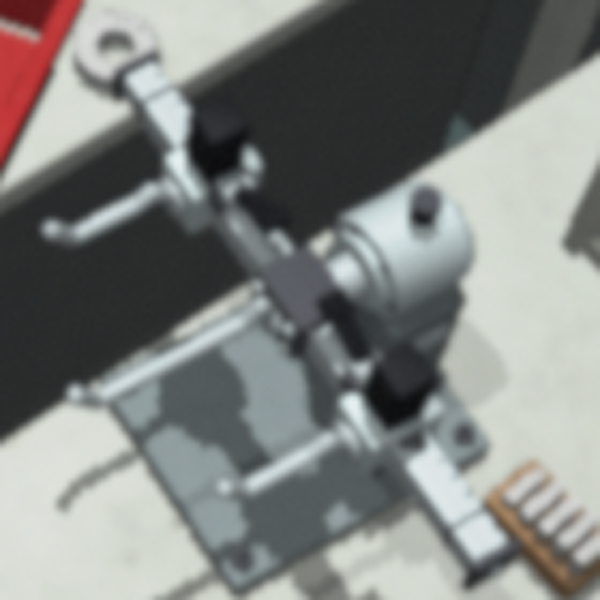

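```bash
python3 - <<'E'
from h import *
s=140/600
for n,u,v,z in [('hub',297,285,.183),('lineL',165,93,.176),('lineR',480,517,.176),('gripLtop',220,118,.224),('gripRtop',404,370,.224),('parktip',80,392,.19),('ltip',52,230,.18),('rtip',230,485,.18)]:
    print(n,atz('side',250+u*s,140+v*s,z).round(3))
E
```

```text
hub [ 0.569 -0.145  0.183]
lineL [ 0.588 -0.011  0.176]
lineR [ 0.564 -0.29   0.176]
gripLtop [ 0.58  -0.063  0.224]
gripRtop [ 0.563 -0.223  0.224]
parktip [ 0.443 -0.133  0.19 ]
ltip [ 0.488 -0.047  0.18 ]
rtip [ 0.476 -0.21   0.18 ]
```

```bash
python3 - <<'E'
from h import *
for c,u,v in [('scene',345,140),('scene',322,163),('side',345,380),('side',310,355),('scene',376,158)]: print(atz(c,u,v,.02).round(2))
print(px('side',[.576,-.15,.176]), px('scene',[.576,-.15,.176]))
E
```

```text
[ 0.48 -0.53  0.02]
[ 0.48 -0.37  0.02]
[ 0.42 -0.44  0.02]
[ 0.39 -0.36  0.02]
[ 0.34 -0.51  0.02]
[322.92735934 207.87010298] [263.57760761 148.25645619]
```

Request:
{"method": "apply_moves", "body": {"motion": [{"x":1,"y":2,"z":5,"yaw":5},{"x":4,"y":6,"z":10,"yaw":14},{"x":8,"y":11,"z":12,"yaw":24},{"x":12,"y":16,"z":13,"yaw":34},{"x":16,"y":21,"z":13,"yaw":44},{"x":20,"y":26,"z":13,"yaw":54},{"x":24,"y":31,"z":13,"yaw":64},{"x":28,"y":35,"z":13,"yaw":72},{"x":31,"y":38,"z":13,"yaw":72},{"x":34,"y":40,"z":13,"yaw":72}]}}

```text
schema error: expected keys x, y, z, yaw, hand
```

Request:
{"method": "apply_moves", "body": {"motion": [{"x":0,"y":3,"z":5,"yaw":6,"hand":1},{"x":1,"y":8,"z":8,"yaw":14,"hand":1},{"x":2,"y":13,"z":11,"yaw":22,"hand":1},{"x":4,"y":18,"z":12,"yaw":30,"hand":1},{"x":6,"y":23,"z":13,"yaw":38,"hand":1},{"x":9,"y":28,"z":13,"yaw":46,"hand":1},{"x":12,"y":33,"z":13,"yaw":54,"hand":1},{"x":16,"y":36,"z":13,"yaw":62,"hand":1},{"x":20,"y":38,"z":13,"yaw":70,"hand":1},{"x":24,"y":39,"z":13,"yaw":72,"hand":1}]}}

```text
clock: 2.15
position: [0.3823, -0.2176, 0.3573]
ee_rot: [2.31, 2.127, 0.0]
force: [0.5, -2.0, -0.1]
width: 1.001
gripper_force: 0.0
```

Request:
{"method": "apply_moves", "body": {"motion": [{"x":4,"y":0.5,"z":0,"yaw":0,"hand":1},{"x":9,"y":1,"z":0,"yaw":0,"hand":1},{"x":14,"y":1,"z":0,"yaw":0,"hand":1},{"x":18,"y":1,"z":0,"yaw":0,"hand":1},{"x":18,"y":1,"z":0,"yaw":0,"hand":1}]}}

```text
clock: 2.78
position: [0.5632, -0.208, 0.3554]
ee_rot: [-2.312, -2.124, -0.001]
force: [-1.8, 0.0, -1.1]
width: 0.995
gripper_force: 0.0
```

```bash
python3 - <<'E'
from h import *
s=observe(); print(s['position'],s['ee_rot'],s['joints'].round(2),s['clock'])
cm=camera_model('wrist'); im=save('wrist','w1')
import pickle; pickle.dump(cm,open('w1.pkl','wb'))
cv2.imwrite('pics/w1b.png',cv2.resize(im,(800,600),interpolation=cv2.INTER_CUBIC))
for q in ['grip_l','hook_l','pad_l','park','line_l','pointer_l']:
    for r in recognise(q,'wrist')[:3]: print(q,round(r['p'],2),np.round(r['rect']).tolist())
E
```

```text
[ 0.56315557 -0.20803309  0.35537257] [-2.31194404e+00 -2.12428146e+00 -1.22867675e-03] [ 0.62  0.37 -0.51  1.39  0.18  1.43  0.02] 2.775
grip_l 0.95 [153.0, 8.0, 284.0, 100.0]
grip_l 0.82 [166.0, 138.0, 277.0, 211.0]
grip_l 0.66 [125.0, 0.0, 347.0, 246.0]
hook_l 0.88 [167.0, 139.0, 276.0, 212.0]
hook_l 0.67 [154.0, 8.0, 282.0, 95.0]
pad_l 0.92 [251.0, 136.0, 269.0, 178.0]
pad_l 0.79 [251.0, 50.0, 268.0, 96.0]
park 0.71 [125.0, 2.0, 343.0, 250.0]
line_l 0.95 [123.0, 1.0, 344.0, 246.0]
pointer_l 0.85 [166.0, 138.0, 279.0, 210.0]
pointer_l 0.81 [152.0, 9.0, 281.0, 96.0]
```

View pics/w1b.png

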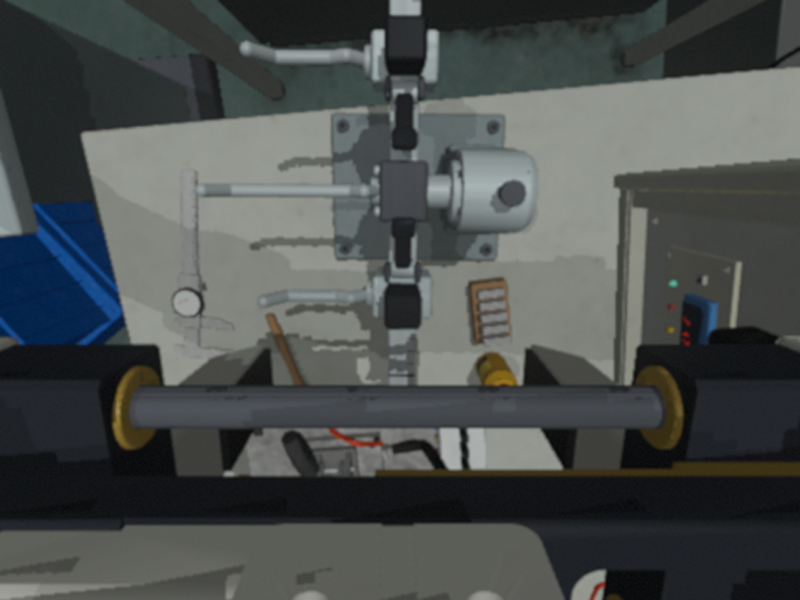

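The wrist view, from near the robot's right side, shows the hub at (403,190) and the grips at (404,45) and (403,305). The bar runs vertically in the image.

```bash
python3 - <<'E'
from h import *
import pickle; cm=pickle.load(open('w1.pkl','rb'))
k=512/800
for n,u,v,z in [('hubtop',404,190,.183),('gripLtop',406,42,.224),('gripRtop',403,306,.224),('hookRtip',264,301,.165),('hookLtip',247,48,.165),('parktip',200,190,.165),('barLow',401,384,.176)]:
    print(n,atz('wrist',u*k,v*k,z,cm).round(3))
s=observe(); 
E
```

```text
hubtop [ 0.574 -0.145  0.183]
gripLtop [ 0.581 -0.064  0.224]
gripRtop [ 0.566 -0.217  0.224]
hookRtip [ 0.459 -0.22   0.165]
hookLtip [ 0.475 -0.042  0.165]
parktip [ 0.425 -0.133  0.165]
barLow [ 0.559 -0.293  0.176]
```

Request:
{"method": "apply_moves", "body": {"motion": [{"x":0.3,"y":-1.1,"z":-4,"yaw":0,"hand":0.1},{"x":0.3,"y":-1.1,"z":-9,"yaw":0,"hand":0.1},{"x":0.3,"y":-1.1,"z":-13,"yaw":0,"hand":0.1},{"x":0.3,"y":-1.1,"z":-16,"yaw":0,"hand":0.1},{"x":0.3,"y":-1.1,"z":-16,"yaw":0,"hand":-1},{"x":0.3,"y":-1.1,"z":-16,"yaw":0,"hand":-1},{"x":0.3,"y":-1.1,"z":-16,"yaw":0,"hand":-1},{"x":0.3,"y":-1.1,"z":-16,"yaw":0,"hand":-1}], "newtons": 45}}

```text
clock: 4.12
position: [0.5654, -0.2201, 0.1985]
ee_rot: [2.313, 2.121, 0.003]
force: [0.8, -0.3, 5.4]
width: 0.258
gripper_force: 45.0
```

```bash
python3 - <<'E'
from h import *
s=observe(); print(s['position'],s['force'],s['width'],s['gripper_force'])
im=save('side','s2'); c=im[140:280,250:390]; cv2.imwrite('pics/s2b.png',cv2.resize(c,(600,600),interpolation=cv2.INTER_CUBIC))
E
```

```text
[ 0.56542372 -0.22008781  0.19849149] [ 0.84099299 -0.25353356  5.41055564] 0.2584209311933934 45.00629782676697
```

View pics/s2b.png

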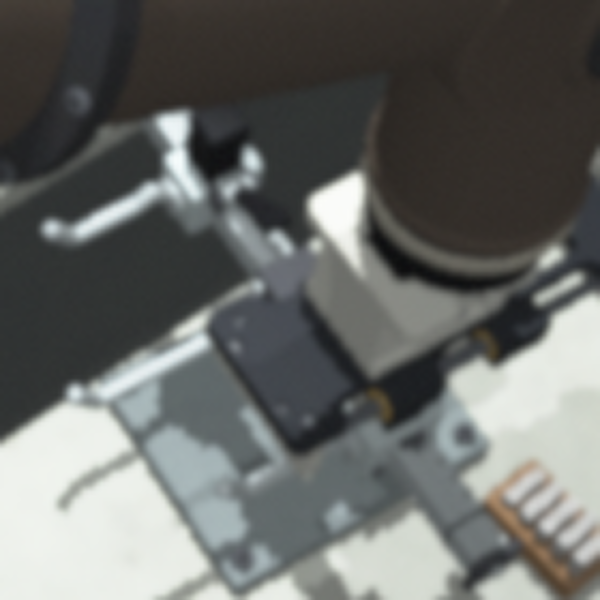

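The gripper holds the right grip (width 23.8 mm). I slide it about 40 mm.

Request:
{"method": "apply_moves", "body": {"motion": [{"x":-0.1,"y":-1.0,"z":0,"yaw":0,"hand":-1},{"x":-0.2,"y":-2.0,"z":0,"yaw":0,"hand":-1},{"x":-0.3,"y":-3.0,"z":0,"yaw":0,"hand":-1},{"x":-0.36,"y":-4.0,"z":0,"yaw":0,"hand":-1},{"x":-0.36,"y":-4.0,"z":0,"yaw":0,"hand":-1},{"x":-0.36,"y":-4.0,"z":0,"yaw":0,"hand":0},{"x":-0.36,"y":-4.0,"z":0,"yaw":0,"hand":0},{"x":-0.36,"y":-4.0,"z":5,"yaw":0,"hand":0},{"x":-0.7,"y":-8.0,"z":7,"yaw":0,"hand":0},{"x":-1,"y":-12.0,"z":7,"yaw":0,"hand":0}]}}

```text
clock: 5.42
position: [0.5549, -0.3412, 0.2691]
ee_rot: [2.312, 2.122, 0.001]
force: [-0.6, -0.7, -0.7]
width: 0.505
gripper_force: 0.0
```

```bash
python3 - <<'E'
from h import *
import pickle
s=observe(); print(s['position'],s['force'],s['width'],s['gripper_force'])
cm=camera_model('wrist'); im=save('wrist','w2'); pickle.dump(cm,open('w2.pkl','wb'))
for y in (-.2635,-.288): print(px('wrist',[.563,y,.176],cm))
cv2.imwrite('pics/w2b.png',cv2.resize(im,(800,600),interpolation=cv2.INTER_CUBIC))
E
```

```text
[ 0.55486467 -0.34118637  0.26914046] [-0.62978006 -0.74676103 -0.68484753] 0.5050292594869125 0.0
[255.11426183 103.98584493]
[257.64357559 134.5673341 ]
```

View pics/w2b.png

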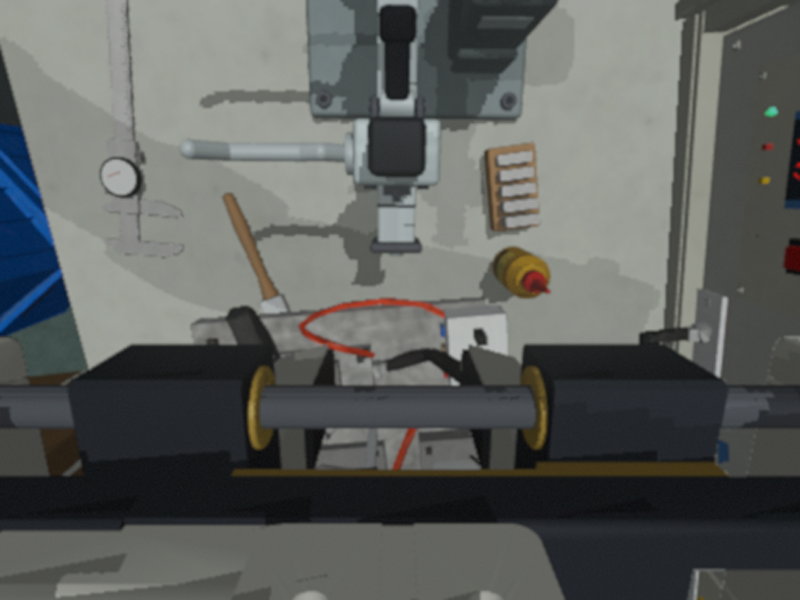

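Bar end is at (397,242), the long line near (397,207), the right collar at (397,150). I zoom in on the line and pointer.

```bash
python3 - <<'E'
from h import *
im=cv2.imread('pics/w2.png'); cv2.imwrite('pics/w2c.png',cv2.resize(im[65:170,215:295],(600,788),interpolation=cv2.INTER_CUBIC)[:600] if 0 else cv2.resize(im[100:165,220:290],(646,600),interpolation=cv2.INTER_CUBIC))
print(im[112:162,254:257].mean(axis=(1,2)).round().tolist())
E
```

```text
[42.0, 68.0, 88.0, 93.0, 89.0, 80.0, 68.0, 59.0, 58.0, 59.0, 59.0, 59.0, 61.0, 65.0, 69.0, 71.0, 79.0, 106.0, 123.0, 103.0, 103.0, 146.0, 166.0, 168.0, 167.0, 168.0, 167.0, 167.0, 167.0, 167.0, 167.0, 167.0, 167.0, 167.0, 167.0, 167.0, 167.0, 167.0, 167.0, 168.0, 168.0, 163.0, 136.0, 92.0, 75.0, 83.0, 83.0, 78.0, 69.0, 69.0]
```

View pics/w2c.png

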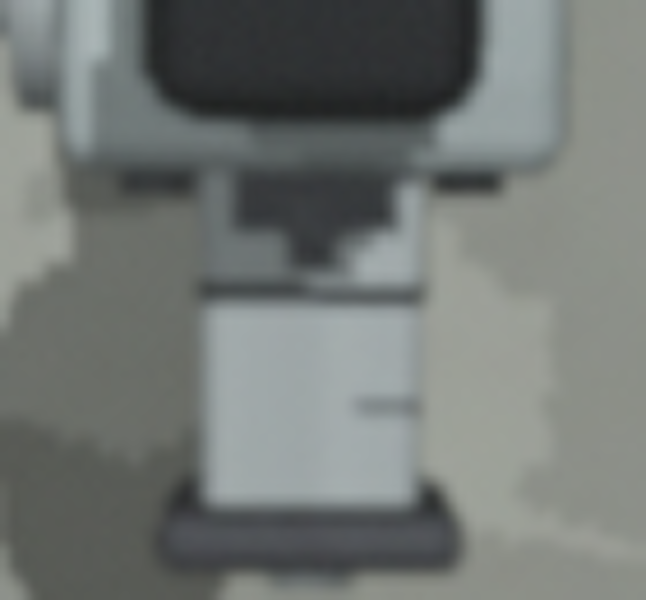

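Pointer R tip is 1.7 mm short of its line, inside tolerance. I go on to the left collar.

Request:
{"method": "apply_moves", "body": {"motion": [{"x":0.5,"y":5.5,"z":0,"yaw":0,"hand":0.1},{"x":1.0,"y":11.5,"z":0,"yaw":0,"hand":0.1},{"x":1.5,"y":17.5,"z":0,"yaw":0,"hand":0.1},{"x":2.1,"y":23.5,"z":0,"yaw":0,"hand":0.1},{"x":2.5,"y":27.7,"z":0,"yaw":0,"hand":0.1},{"x":2.5,"y":27.7,"z":-3.5,"yaw":0,"hand":0.1},{"x":2.5,"y":27.7,"z":-7.1,"yaw":0,"hand":0.1},{"x":2.5,"y":27.7,"z":-7.1,"yaw":0,"hand":-1},{"x":2.5,"y":27.7,"z":-7.1,"yaw":0,"hand":-1},{"x":2.5,"y":27.7,"z":-7.1,"yaw":0,"hand":-1}]}}

```text
clock: 6.72
position: [0.5801, -0.063, 0.1974]
ee_rot: [2.314, 2.122, 0.003]
force: [1.1, 0.1, 0.8]
width: 0.274
gripper_force: 0.0
```

Request:
{"method": "apply_moves", "body": {"motion": [{"x":0,"y":0,"z":0,"yaw":0,"hand":-1},{"x":0.1,"y":1.1,"z":0,"yaw":0,"hand":-1},{"x":0.2,"y":2.2,"z":0,"yaw":0,"hand":-1},{"x":0.3,"y":3.3,"z":0,"yaw":0,"hand":-1},{"x":0.3,"y":3.3,"z":0,"yaw":0,"hand":-1},{"x":0.3,"y":3.3,"z":0,"yaw":0,"hand":0},{"x":0.3,"y":3.3,"z":0,"yaw":0,"hand":0},{"x":0.3,"y":3.3,"z":4,"yaw":0,"hand":0},{"x":0,"y":0.3,"z":7,"yaw":0,"hand":0},{"x":0,"y":0.3,"z":7,"yaw":0,"hand":0}]}}

```text
clock: 7.98
position: [0.5803, -0.0621, 0.2679]
ee_rot: [2.316, 2.117, 0.003]
force: [0.0, -0.3, -1.0]
width: 0.5
gripper_force: 0.0
```

```bash
python3 - <<'E'
from h import *
import pickle
s=observe(); print(s['position'],s['clock'])
cm=camera_model('wrist'); im=save('wrist','w3'); pickle.dump(cm,open('w3.pkl','wb'))
p=px('wrist',[.585,-.0065,.176],cm); print(p); u,v=int(p[0]),int(p[1])
print(px('wrist',[.585,-.0065+.01,.176],cm))
v0=max(v-38,0)
cv2.imwrite('pics/w3c.png',cv2.resize(im[v0:v0+75,u-45:u+45],(720,600),interpolation=cv2.INTER_CUBIC)); print(u-45,v0)
E
```

```text
[ 0.58026683 -0.06207498  0.26790534] 7.975
[253.00523559 132.17578095]
[251.8850394  119.77467223]
208 94
```

View pics/w3c.png

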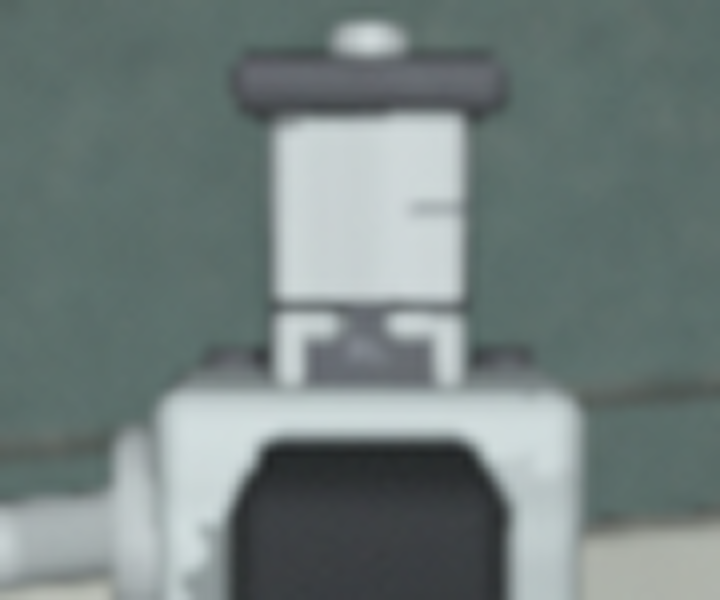

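Left pointer touches its line (about 0.5 mm short). Next I press the left lever with shut fingers.

Request:
{"method": "apply_moves", "body": {"motion": [{"x":-0.1,"y":-2.5,"z":0,"yaw":0,"hand":-1},{"x":-0.15,"y":-2.5,"z":0,"yaw":0,"hand":-1},{"x":-0.15,"y":-2.5,"z":-2,"yaw":0,"hand":-1},{"x":-0.15,"y":-2.5,"z":-4,"yaw":0,"hand":-1},{"x":-0.15,"y":-2.5,"z":-5.5,"yaw":0,"hand":-1},{"x":-0.15,"y":-2.5,"z":-6.5,"yaw":0,"hand":-1},{"x":-0.15,"y":-2.5,"z":-7.3,"yaw":0,"hand":-1},{"x":-0.15,"y":-2.5,"z":-7.8,"yaw":0,"hand":-1},{"x":-0.15,"y":-2.5,"z":-8.1,"yaw":0,"hand":-1},{"x":-0.15,"y":-2.5,"z":-8.1,"yaw":0,"hand":-1}]}}

```text
clock: 9.28
position: [0.5783, -0.0851, 0.1888]
ee_rot: [2.313, 2.12, 0.002]
force: [-12.4, -2.0, 35.0]
width: 0.006
gripper_force: 17.0
```

Request:
{"method": "apply_moves", "body": {"motion": [{"x":0,"y":0,"z":4,"yaw":0,"hand":-1},{"x":-0.1,"y":-1,"z":8,"yaw":0,"hand":-1},{"x":-0.5,"y":-6.4,"z":8,"yaw":0,"hand":-1},{"x":-1.0,"y":-11.8,"z":8,"yaw":0,"hand":-1},{"x":-1.0,"y":-11.8,"z":5,"yaw":0,"hand":-1},{"x":-1.0,"y":-11.8,"z":2.5,"yaw":0,"hand":-1},{"x":-1.0,"y":-11.8,"z":1.4,"yaw":0,"hand":-1},{"x":-1.0,"y":-11.8,"z":0.6,"yaw":0,"hand":-1},{"x":-1.0,"y":-11.8,"z":0,"yaw":0,"hand":-1},{"x":-1.0,"y":-11.8,"z":0,"yaw":0,"hand":-1}]}}

```text
clock: 10.52
position: [0.5687, -0.2022, 0.189]
ee_rot: [2.312, 2.122, 0.002]
force: [-11.1, 3.8, 29.1]
width: 0.002
gripper_force: 14.8
```

Request:
{"method": "apply_moves", "body": {"motion": [{"x":0,"y":0,"z":5,"yaw":0,"hand":-1},{"x":0,"y":1,"z":10,"yaw":0,"hand":0},{"x":-1,"y":5,"z":14,"yaw":0,"hand":0.6},{"x":-2,"y":11,"z":14,"yaw":0,"hand":0.6},{"x":-3.5,"y":17,"z":14,"yaw":0,"hand":0.6},{"x":-5,"y":23,"z":14,"yaw":0,"hand":0.6},{"x":-6.5,"y":29,"z":14,"yaw":0,"hand":0.6},{"x":-8,"y":35,"z":14,"yaw":0,"hand":0.6},{"x":-9.2,"y":39.2,"z":14,"yaw":0,"hand":0.6},{"x":-9.2,"y":39.2,"z":14,"yaw":0,"hand":0.6}]}}

```text
clock: 11.78
position: [0.4741, 0.1933, 0.3257]
ee_rot: [-2.308, -2.131, -0.003]
force: [0.1, -1.1, 0.3]
width: 0.798
gripper_force: 0.0
```

```bash
python3 - <<'E'
from h import *
import pickle
s=observe(); print(s['position'],s['joints'].round(2),s['clock'])
cm=camera_model('wrist'); im=save('wrist','w4'); pickle.dump(cm,open('w4.pkl','wb'))
a=cv2.resize(im,(800,600),interpolation=cv2.INTER_CUBIC)
b=save('side','s4')[140:280,250:390]; a[300:,500:]=cv2.resize(b,(300,300),interpolation=cv2.INTER_CUBIC)
cv2.imwrite('pics/w4b.png',a)
for i in range(2): 
  for r in silhouettes('weight_0',['wrist','side'][i]): print(round(r['p'],2),np.round(r['rect']).tolist())
E
```

```text
[0.47409605 0.19331701 0.32572223] [ 0.08  0.26 -0.71  1.64  0.17  1.3  -0.74] 11.775
0.94 [214.0, 101.0, 248.0, 132.0]
0.76 [260.0, 84.0, 292.0, 112.0]
0.84 [177.0, 131.0, 191.0, 156.0]
0.79 [191.0, 115.0, 210.0, 146.0]
```

View pics/w4b.png

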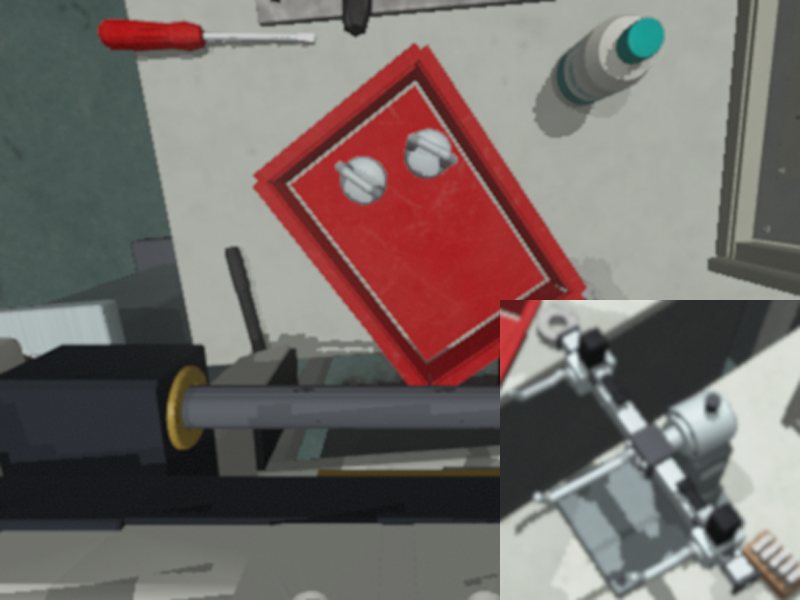

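Two weights only: A with its bail from (338,168) to (380,193), B from (410,142) to (455,160); both levers look down.

```bash
python3 - <<'E'
from h import *
import pickle
cm=pickle.load(open('w4.pkl','rb')); k=.64
for n,e in {'A':((338,168),(380,193)),'B':((410,142),(455,160))}.items():
    p=[atz('wrist',u*k,v*k,.104,cm) for u,v in e]; d=p[1]-p[0]
    print(n,(sum(p)/2).round(3),np.linalg.norm(d).round(3),np.degrees(np.arctan2(d[1],d[0])).round(1))
for u,v in [(365,182),(430,156)]: print(atz('wrist',u*k,v*k,.04,cm).round(3))
E
```

```text
A [0.451 0.266 0.104] 0.038 -34.8
B [0.51  0.283 0.104] 0.038 -25.3
[0.451 0.265 0.04 ]
[0.513 0.283 0.04 ]
```

Request:
{"method": "apply_moves", "body": {"motion": [{"x":-1,"y":3,"z":-4,"yaw":-10,"hand":0.48},{"x":-2.3,"y":7.3,"z":-8,"yaw":-20,"hand":0.48},{"x":-2.3,"y":7.3,"z":-13,"yaw":-30,"hand":0.48},{"x":-2.3,"y":7.3,"z":-17,"yaw":-30,"hand":0.48},{"x":-2.3,"y":7.3,"z":-21,"yaw":-30,"hand":0.48},{"x":-2.3,"y":7.3,"z":-24,"yaw":-30,"hand":0.48},{"x":-2.3,"y":7.3,"z":-25.8,"yaw":-30,"hand":0.48},{"x":-2.3,"y":7.3,"z":-25.8,"yaw":-30,"hand":-1},{"x":-2.3,"y":7.3,"z":-25.8,"yaw":-30,"hand":-1},{"x":-2.3,"y":7.3,"z":-25.8,"yaw":-30,"hand":-1}], "newtons": 40}}

```text
clock: 13.22
position: [0.4531, 0.2629, 0.068]
ee_rot: [-2.786, -1.452, -0.003]
force: [-1.4, 1.0, 0.3]
width: 0.472
gripper_force: 39.5
```

```bash
python3 - <<'E'
from h import *
import pickle
for f,u,v in [('w2',182*.64,148*.64),('w1',247*.64,48*.64),('w1',262*.64,301*.64),('w1',200*.64,190*.64)]:
    cm=pickle.load(open(f+'.pkl','rb')); print(f,[atz('wrist',u,v,z,cm).round(3).tolist() for z in (.14,.17,.2)])
print('sideL',[atz('side',260,183+9.5,z).round(3).tolist() for z in (.14,.17,.2)])
print('sideL0',[atz('side',250+45*.2333,140+230*.2333,z).round(3).tolist() for z in (.14,.17,.2)])
print('sideR0',[atz('side',250+222*.2333,140+485*.2333,z).round(3).tolist() for z in (.14,.17,.2)])
print('sidePark0',[atz('side',250+70*.2333,140+394*.2333,z).round(3).tolist() for z in (.14,.17,.2)])
s=observe(); print(s['position'],s['width']*92,s['gripper_force'],s['force'])
E
```

```text
w2 [[0.437, -0.243, 0.14], [0.45, -0.246, 0.17], [0.463, -0.249, 0.2]]
w1 [[0.468, -0.035, 0.14], [0.476, -0.044, 0.17], [0.484, -0.052, 0.2]]
w1 [[0.449, -0.225, 0.14], [0.459, -0.218, 0.17], [0.468, -0.211, 0.2]]
w1 [[0.415, -0.132, 0.14], [0.427, -0.133, 0.17], [0.44, -0.133, 0.2]]
sideL [[0.499, -0.023, 0.14], [0.489, -0.037, 0.17], [0.479, -0.051, 0.2]]
sideL0 [[0.498, -0.026, 0.14], [0.488, -0.04, 0.17], [0.478, -0.054, 0.2]]
sideR0 [[0.485, -0.196, 0.14], [0.476, -0.205, 0.17], [0.466, -0.213, 0.2]]
sidePark0 [[0.452, -0.112, 0.14], [0.444, -0.123, 0.17], [0.436, -0.135, 0.2]]
[0.45307513 0.26289705 0.06795635] 43.388478208811044 39.532726407051086 [-1.36488585  0.98143032  0.31871728]
```

Weight A is gripped (43.4 mm). I lift it and turn it to the stand's direction.

Request:
{"method": "apply_moves", "body": {"motion": [{"x":0,"y":0,"z":3,"yaw":0,"hand":-1},{"x":0,"y":0,"z":7,"yaw":0,"hand":-1},{"x":0,"y":-1,"z":11,"yaw":8,"hand":-1},{"x":0,"y":-4,"z":14,"yaw":18,"hand":-1},{"x":0,"y":-8,"z":14,"yaw":28,"hand":-1},{"x":0,"y":-12,"z":14,"yaw":38,"hand":-1},{"x":-0.5,"y":-16,"z":14,"yaw":48,"hand":-1},{"x":-1,"y":-19,"z":14,"yaw":58,"hand":-1},{"x":-1,"y":-21,"z":14,"yaw":68,"hand":-1},{"x":-1,"y":-22,"z":14,"yaw":78,"hand":-1}]}}

```text
clock: 14.48
position: [0.4423, 0.0403, 0.207]
ee_rot: [1.246, 2.883, -0.002]
force: [-0.5, 0.8, -3.3]
width: 0.47
gripper_force: 39.4
```

Request:
{"method": "apply_moves", "body": {"motion": [{"x":0,"y":-1,"z":0,"yaw":10,"hand":-1},{"x":0,"y":-3,"z":0,"yaw":20,"hand":-1},{"x":0,"y":-5,"z":0,"yaw":30,"hand":-1},{"x":0,"y":-6.2,"z":0,"yaw":40,"hand":-1},{"x":0,"y":-6.2,"z":0,"yaw":42,"hand":-1},{"x":0,"y":-6.2,"z":0,"yaw":42,"hand":-1}]}}

```text
clock: 15.22
position: [0.4425, -0.0194, 0.2069]
ee_rot: [0.14, 3.138, 0.0]
force: [0.4, 0.8, -3.4]
width: 0.471
gripper_force: 39.4
```

```bash
python3 - <<'E'
from h import *
import pickle
s=observe(); r=s['ee_rot'];print(s['position'],s['joints'].round(2),s['clock'],s['width']*92,s['gripper_force'],2*np.degrees(np.arctan2(r[1],r[0]))-90)
cm=camera_model('wrist'); im=save('wrist','w5'); pickle.dump(cm,open('w5.pkl','wb'))
a=save('side','s5')[120:270,220:370]
cv2.imwrite('pics/w5b.png',np.hstack([cv2.resize(im,(512,384)),cv2.resize(a,(288,384),interpolation=cv2.INTER_CUBIC)]))
E
```

```text
[ 0.44252288 -0.01941328  0.20693681] [ 0.79  0.33 -1.06  1.96  0.34  1.04  1.06] 15.225 43.322817905884776 39.38018426299095 84.89275798603668
```

View pics/w5b.png

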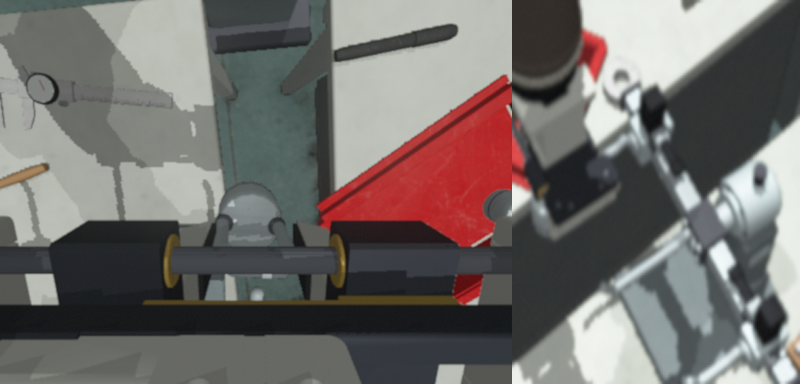

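The wrist view shows weight A upright between the fingers, and the left hook's tip at (258,295). I check that tip against my prediction.

```bash
python3 - <<'E'
from h import *
import pickle
cm=pickle.load(open('w5.pkl','rb'))
print(px('wrist',[.481,-.022,.185],cm),px('wrist',[.481,-.032,.185],cm),px('wrist',[.4425,-.0194,.237],cm))
im=cv2.imread('pics/w5.png')
print(im[285:301:3,240:276:2].mean(2).round().astype(int))
E
```

```text
[254.39712608 277.60048933] [239.74547138 278.79402718] [252.70641892 262.45762071]
[[ 88  89  87  73  78  87  87  86  84  84  87  87  87  88  86  84  86  88]
 [ 87  90  89  75  77  85  82  90  96  97  89  87  85  84  84  84  86  87]
 [ 88  86  85  75  72  82 108 128 138 140 139 114  87  84  83  82  82  86]
 [ 88  87  86  83  74  98 135 154 168 169 163 147  93  84  82  82  84  83]
 [ 88  84  82  79  67 100 144 163 176 180 171 136  80  83  85  85  86  84]
 [ 77  74  72  71  64  81 108 122 130 130 123  97  71  75  76  75  76  75]]
```

```bash
python3 - <<'E'
from h import *
import pickle
cm=pickle.load(open('w5.pkl','rb'))
print([atz('wrist',257,290,z,cm).round(3).tolist() for z in (.16,.17,.18,.19,.2)])
im=cv2.imread('pics/w5.png')
print(im[270:302:1,258].tolist())
get_image('side')
for r in silhouettes('hook_l','side')+silhouettes('weight_0','side'): print(round(r['p'],2),np.round(r['rect']).tolist())
E
```

```text
[[0.507, -0.022, 0.16], [0.5, -0.022, 0.17], [0.494, -0.021, 0.18], [0.487, -0.021, 0.19], [0.481, -0.02, 0.2]]
[[71, 68, 63], [70, 67, 63], [65, 62, 58], [72, 69, 64], [95, 94, 88], [105, 105, 99], [102, 101, 95], [89, 89, 83], [87, 89, 77], [91, 94, 79], [93, 95, 80], [90, 93, 78], [90, 93, 78], [91, 94, 79], [90, 94, 77], [87, 92, 74], [82, 84, 71], [85, 86, 78], [100, 99, 93], [117, 116, 109], [132, 131, 123], [143, 142, 134], [153, 153, 144], [162, 161, 152], [173, 172, 163], [182, 181, 172], [186, 185, 176], [184, 183, 174], [179, 178, 169], [169, 168, 160], [129, 132, 128], [64, 85, 92]]
0.96 [308.0, 225.0, 364.0, 273.0]
0.56 [270.0, 150.0, 312.0, 189.0]
0.67 [192.0, 123.0, 209.0, 139.0]
0.34 [272.0, 154.0, 311.0, 190.0]
```

Request:
{"method": "apply_moves", "body": {"motion": [{"x":0,"y":0.15,"z":-3.1,"yaw":0,"hand":-1},{"x":0,"y":0.15,"z":-3.1,"yaw":0,"hand":-1},{"x":1.2,"y":0.05,"z":-3.1,"yaw":0,"hand":-1},{"x":2.5,"y":-0.05,"z":-3.1,"yaw":0,"hand":-1},{"x":3.5,"y":-0.15,"z":-3.1,"yaw":0,"hand":-1},{"x":4.5,"y":-0.25,"z":-3.1,"yaw":0,"hand":-1},{"x":5.5,"y":-0.3,"z":-3.1,"yaw":0,"hand":-1},{"x":5.5,"y":-0.3,"z":-3.1,"yaw":0,"hand":-1}]}}

```text
clock: 16.48
position: [0.4984, -0.0227, 0.1757]
ee_rot: [0.136, 3.138, 0.001]
force: [-0.9, 0.5, -4.3]
width: 0.469
gripper_force: 39.4
```

```bash
python3 - <<'E'
from h import *
s=observe(); print(s['position'],s['force'],s['ft_torque'],s['width']*92,s['gripper_force'])
a=save('side','s6')[130:230,240:340]; b=save('scene','c6')[110:190,220:320]
w=save('wrist','w6')
cv2.imwrite('pics/s6b.png',np.hstack([cv2.resize(a,(400,400),interpolation=cv2.INTER_CUBIC),cv2.resize(w[180:320,180:320],(400,400),interpolation=cv2.INTER_CUBIC)]))
E
```

```text
[ 0.49836435 -0.02274825  0.1757008 ] [-0.93753073  0.47695301 -4.33814796] [ 0.1276869  -0.13077304  0.006696  ] 43.19320062755821 39.37080904841423
```

View pics/s6b.png

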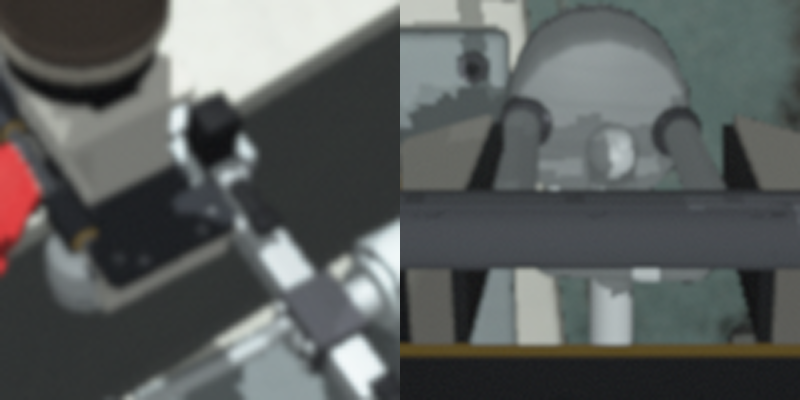

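The wrist crop shows the hook tip between the bail's legs, about 2.5 mm to the right of centre, with no contact. I continue and lower.

Request:
{"method": "apply_moves", "body": {"motion": [{"x":1.0,"y":0.05,"z":0,"yaw":0,"hand":-1},{"x":2.0,"y":0.05,"z":0,"yaw":0,"hand":-1},{"x":2.0,"y":0.05,"z":-1.2,"yaw":0,"hand":-1},{"x":2.0,"y":0.05,"z":-2.2,"yaw":0,"hand":-1},{"x":2.0,"y":0.05,"z":-2.5,"yaw":0,"hand":-1},{"x":2.0,"y":0.05,"z":-2.5,"yaw":0,"hand":-1}]}}

```text
clock: 17.38
position: [0.5173, -0.0223, 0.1506]
ee_rot: [-0.135, -3.138, 0.0]
force: [-0.8, 0.3, -2.6]
width: 0.471
gripper_force: 39.4
```

Request:
{"method": "apply_moves", "body": {"motion": [{"x":0,"y":0,"z":-0.3,"yaw":0,"hand":-1},{"x":0,"y":0,"z":-0.3,"yaw":0,"hand":-1}]}}

```text
clock: 17.62
position: [0.5183, -0.0221, 0.1492]
ee_rot: [0.136, 3.137, -0.001]
force: [-5.2, -1.0, 13.3]
width: 0.468
gripper_force: 39.8
```

Request:
{"method": "apply_moves", "body": {"motion": [{"x":0,"y":0,"z":-0.3,"yaw":0,"hand":-1},{"x":0,"y":0,"z":-0.3,"yaw":0,"hand":-1}]}}

```text
clock: 17.88
position: [0.5189, -0.0215, 0.1476]
ee_rot: [0.135, 3.135, -0.001]
force: [-8.4, -0.4, 27.3]
width: 0.469
gripper_force: 40.1
```

Request:
{"method": "apply_moves", "body": {"motion": [{"x":0,"y":0,"z":-0.3,"yaw":0,"hand":-1},{"x":0,"y":0,"z":-0.3,"yaw":0,"hand":-1}]}}

```text
clock: 18.12
position: [0.52, -0.0214, 0.146]
ee_rot: [0.135, 3.132, -0.002]
force: [-10.5, -2.7, 39.4]
width: 0.465
gripper_force: 40.1
```

Request:
{"method": "apply_moves", "body": {"motion": [{"x":0,"y":0,"z":0.7,"yaw":0,"hand":-1},{"x":0,"y":0,"z":0.7,"yaw":0,"hand":-0.1},{"x":0,"y":0,"z":0.7,"yaw":0,"hand":0.2},{"x":0,"y":0,"z":0.7,"yaw":0,"hand":0.35},{"x":0,"y":0,"z":0.7,"yaw":0,"hand":0.35}]}}

```text
clock: 18.75
position: [0.5177, -0.0223, 0.1486]
ee_rot: [-0.136, -3.139, -0.0]
force: [-1.1, -0.2, 0.6]
width: 0.669
gripper_force: 0.0
```

```bash
python3 - <<'E'
from h import *
s=observe(); print(s['position'],s['force'],s['width']*92,s['gripper_force'])
w=save('wrist','w7')
cv2.imwrite('pics/w7b.png',cv2.resize(w[150:320,150:350],(700,595),interpolation=cv2.INTER_CUBIC))
E
```

```text
[ 0.51767335 -0.02231349  0.14861718] [-1.06780605 -0.18180228  0.62693778] 61.508708438704346 0.0
```

View pics/w7b.png

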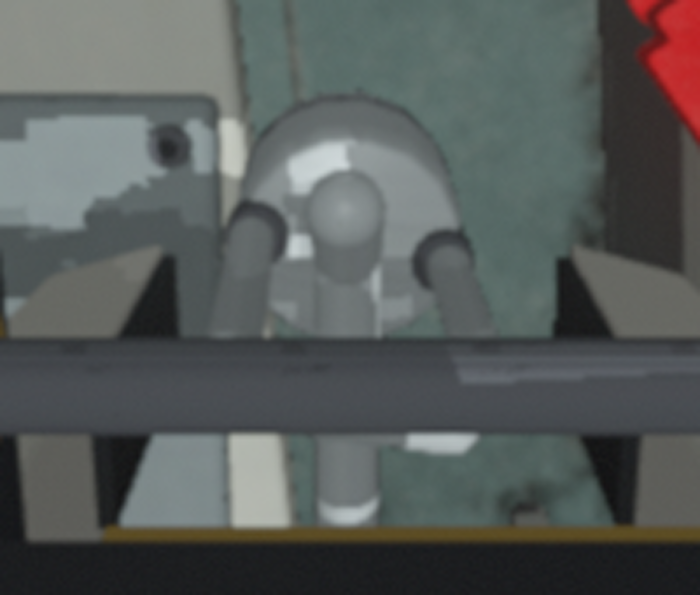

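Weight A hangs centred on the left hook (tip at (345,205), bail legs on both sides). I go back for B.

Request:
{"method": "apply_moves", "body": {"motion": [{"x":0,"y":0,"z":2,"yaw":0,"hand":0.4},{"x":0,"y":0,"z":5,"yaw":0,"hand":0.4},{"x":0,"y":0,"z":10,"yaw":0,"hand":0.4},{"x":0,"y":0,"z":15,"yaw":0,"hand":0.4},{"x":0,"y":3,"z":18.5,"yaw":-10,"hand":0.48},{"x":-1,"y":7,"z":18.5,"yaw":-20,"hand":0.48},{"x":-2,"y":11,"z":18.5,"yaw":-30,"hand":0.48},{"x":-3,"y":15,"z":18.5,"yaw":-40,"hand":0.48},{"x":-4,"y":19,"z":18.5,"yaw":-50,"hand":0.48},{"x":-4.2,"y":23.2,"z":18.5,"yaw":-60,"hand":0.48}]}}

```text
clock: 20.05
position: [0.475, 0.2108, 0.3339]
ee_rot: [1.694, 2.645, -0.0]
force: [0.2, -1.1, -0.1]
width: 0.739
gripper_force: 0.0
```

Request:
{"method": "apply_moves", "body": {"motion": [{"x":0,"y":0,"z":0,"yaw":-10,"hand":0.48},{"x":0,"y":0,"z":0,"yaw":-20,"hand":0.48},{"x":0,"y":0,"z":0,"yaw":-30,"hand":0.48},{"x":0,"y":0,"z":0,"yaw":-40,"hand":0.48},{"x":0,"y":0,"z":0,"yaw":-50,"hand":0.48},{"x":0,"y":0,"z":0,"yaw":-50,"hand":0.48}]}}

```text
clock: 20.8
position: [0.4755, 0.2098, 0.3337]
ee_rot: [2.648, 1.691, 0.0]
force: [-1.0, -0.3, -1.2]
width: 0.739
gripper_force: 0.0
```

```bash
python3 - <<'E'
from h import *
import pickle
s=observe(); r=s['ee_rot'];print(s['position'],s['joints'].round(2),s['clock'],2*np.degrees(np.arctan2(r[1],r[0]))-90)
cm=camera_model('wrist'); im=save('wrist','w8'); pickle.dump(cm,open('w8.pkl','wb'))
print(px('wrist',[.51,.283,.104],cm))
for r in silhouettes('weight_0','wrist'): print(round(r['p'],2),np.round(r['rect']).tolist())
cv2.imwrite('pics/w8b.png',cv2.resize(im[40:240,150:350],(600,600),interpolation=cv2.INTER_CUBIC))
E
```

```text
[0.47551494 0.20977638 0.33374618] [ 0.04  0.27 -0.7   1.61  0.18  1.33 -1.13] 20.8 -24.87556946635678
[254.27514925 106.57789203]
0.9 [311.0, 275.0, 332.0, 302.0]
0.71 [241.0, 92.0, 268.0, 123.0]
```

View pics/w8b.png

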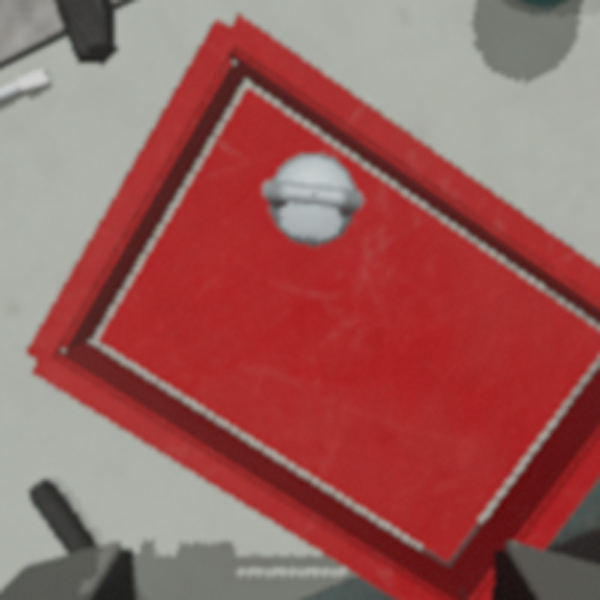

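B stands alone with its bail from (264,190) to (362,200) in the crop, where predicted, turned about -6° more.

Request:
{"method": "apply_moves", "body": {"motion": [{"x":2,"y":4,"z":-4,"yaw":-6,"hand":0.48},{"x":3.45,"y":7.45,"z":-8,"yaw":-6,"hand":0.48},{"x":3.45,"y":7.45,"z":-13,"yaw":-6,"hand":0.48},{"x":3.45,"y":7.45,"z":-18,"yaw":-6,"hand":0.48},{"x":3.45,"y":7.45,"z":-22,"yaw":-6,"hand":0.48},{"x":3.45,"y":7.45,"z":-25,"yaw":-6,"hand":0.48},{"x":3.45,"y":7.45,"z":-26.6,"yaw":-6,"hand":0.48},{"x":3.45,"y":7.45,"z":-26.6,"yaw":-6,"hand":-1},{"x":3.45,"y":7.45,"z":-26.6,"yaw":-6,"hand":-1},{"x":3.45,"y":7.45,"z":-26.6,"yaw":-6,"hand":-1}]}}

```text
clock: 22.15
position: [0.509, 0.2815, 0.0667]
ee_rot: [2.729, 1.551, -0.007]
force: [-1.5, -6.2, -3.9]
width: 0.47
gripper_force: 40.1
```

Request:
{"method": "apply_moves", "body": {"motion": [{"x":0,"y":0,"z":3,"yaw":0,"hand":-1},{"x":0,"y":0,"z":8,"yaw":0,"hand":-1},{"x":0,"y":0,"z":14,"yaw":0,"hand":-1},{"x":-1,"y":-2,"z":20,"yaw":8,"hand":-1},{"x":-2,"y":-5,"z":25,"yaw":18,"hand":-1},{"x":-3,"y":-9,"z":25.5,"yaw":28,"hand":-1},{"x":-4,"y":-13,"z":25.5,"yaw":38,"hand":-1},{"x":-5,"y":-17,"z":25.5,"yaw":48,"hand":-1},{"x":-6,"y":-21,"z":25.5,"yaw":58,"hand":-1},{"x":-7,"y":-25,"z":25.5,"yaw":68,"hand":-1}]}}

```text
clock: 23.4
position: [0.4397, 0.034, 0.3226]
ee_rot: [-1.397, -2.814, 0.001]
force: [0.0, -1.3, -3.4]
width: 0.471
gripper_force: 40.0
```

Request:
{"method": "apply_moves", "body": {"motion": [{"x":-0.3,"y":-4,"z":0,"yaw":10,"hand":-1},{"x":-0.6,"y":-8,"z":0,"yaw":20,"hand":-1},{"x":-0.9,"y":-13,"z":0,"yaw":30,"hand":-1},{"x":-1.2,"y":-18,"z":0,"yaw":40,"hand":-1},{"x":-1.4,"y":-23,"z":0,"yaw":47.7,"hand":-1},{"x":-1.4,"y":-27.6,"z":0,"yaw":47.7,"hand":-1},{"x":-1.4,"y":-27.6,"z":0,"yaw":47.7,"hand":-1},{"x":-1.4,"y":-27.6,"z":0,"yaw":47.7,"hand":-1}]}}

```text
clock: 24.4
position: [0.4264, -0.2398, 0.3226]
ee_rot: [-0.15, -3.138, -0.002]
force: [0.5, 1.3, -3.6]
width: 0.467
gripper_force: 40.0
```

Request:
{"method": "apply_moves", "body": {"motion": [{"x":-0.3,"y":-0.5,"z":-5,"yaw":0.3,"hand":-1},{"x":-0.3,"y":-0.5,"z":-10,"yaw":0.3,"hand":-1},{"x":-0.3,"y":-0.5,"z":-14.6,"yaw":0.3,"hand":-1},{"x":-0.3,"y":-0.5,"z":-14.6,"yaw":0.3,"hand":-1}]}}

```text
clock: 24.9
position: [0.4215, -0.2434, 0.1747]
ee_rot: [-0.139, -3.133, -0.005]
force: [0.0, 0.5, -2.0]
width: 0.465
gripper_force: 40.0
```

```bash
python3 - <<'E'
from h import *
s=observe(); print(s['position'],s['force'],s['width']*92)
cm=camera_model('wrist'); w=save('wrist','w9')
print(px('wrist',[.462,-.248,.197],cm), px('wrist',[.472,-.248,.197],cm))
for c in range(276,304,3): print(c,w[c,225:285:3].mean(1).round().astype(int))
E
```

```text
[ 0.42151998 -0.24343533  0.17466286] [ 0.0251757   0.50663445 -2.03364496] 42.753629383023586
[251.20929953 324.71101532] [252.90857214 340.45664472]
276 [ 92  93  93  92  92  93  91  91  93  91 102 112 113 113 114 113 114 113
 114  83]
279 [114 133 133 133 133 133 139 148 149 148 164 165 161 153 153 151 151 151
 138  80]
282 [111 151 150 150 150 150 150 149 150 152 167 166 168 168 169 169 167 167
 160  77]
285 [106 150 150 150 150 150 150 150 150 162 167 168 169 170 170 169 167 167
 162  77]
288 [143 150 150 151 151 150 150 148 150 168 168 168 171 170 170 168 166 168
 121  72]
291 [151 151 150 149 150 151 150 149 151 167 168 169 171 169 168 168 168 167
 150  71]
294 [149 150 151 151 151 151 151 152 151 167 168 169 169 169 168 168 168 168
 150  74]
297 [150 151 151 151 151 152 151 152 152 167 169 169 169 169 169 168 166 141
 131  74]
300 [114 115 115 115 115 115 115 115 115 128 129 129 129 129 130 129 127  87
  87  64]
303 [53 53 52 51 52 53 50 52 51 53 52 51 53 51 51 52 51 50 52 53]
```

Request:
{"method": "apply_moves", "body": {"motion": [{"x":1.2,"y":-0.1,"z":0.1,"yaw":0,"hand":-1},{"x":2.5,"y":-0.25,"z":0.1,"yaw":0,"hand":-1},{"x":3.5,"y":-0.35,"z":0.1,"yaw":0,"hand":-1},{"x":4.5,"y":-0.45,"z":0.1,"yaw":0,"hand":-1},{"x":5.5,"y":-0.55,"z":0.1,"yaw":0,"hand":-1},{"x":5.5,"y":-0.55,"z":0.1,"yaw":0,"hand":-1}]}}

```text
clock: 25.7
position: [0.4793, -0.2509, 0.1776]
ee_rot: [0.144, 3.138, 0.001]
force: [-0.5, 0.9, -3.2]
width: 0.468
gripper_force: 40.0
```

```bash
python3 - <<'E'
from h import *
s=observe(); print(s['position'],s['force'],s['width']*92)
w=save('wrist','w9'); a=cv2.imread('pics/w6.png')
# tip template from w6 (tip centre at 254.5,233)
cx,cy=180+(613-400)*.35,180+152*.35; print(cx,cy)
t=a[int(cy)-9:int(cy)+10,int(cx)-12:int(cx)+13]
r=cv2.matchTemplate(w[190:300,200:310],t,cv2.TM_CCOEFF_NORMED); _,m,_,l=cv2.minMaxLoc(r); print(m,l[0]+200+12,l[1]+190+9)
t=a[190:245,215:295]; r=cv2.matchTemplate(w[170:280,190:320],t,cv2.TM_CCOEFF_NORMED); _,m,_,l=cv2.minMaxLoc(r); print(m,l[0]+190,l[1]+170)
for i in ('w6','w9'):
  im=cv2.imread(f'pics/{i}.png'); 
  for v in (226,232,238): print(i,v,im[v,215:295:3].mean(1).astype(int))
E
```

```text
[ 0.47931267 -0.25086498  0.17763414] [-0.49680112  0.85129231 -3.22268311] 43.0411706914022
254.55 233.2
0.924573540687561 252 226
0.6102069020271301 218 186
w6 226 [ 46  93  93  97  90  55 105 116 116 116 116 109 129 150 148 117 115 113
  55  71  91  92  91  84 100  95  44]
w6 232 [ 45  93  92  90  90 114 113 113 113 113 101 110 116 181 185 163 104 112
  96  57  89  92  92  91  94 100  46]
w6 238 [ 85  93  90  90  94 135 135 137 137 136 106  99 109 150 176 144 133 136
 134 112  85  91  91  92  90  88  47]
w9 226 [ 35  79  78  77  78  67  75  95  95  94  87 114 155 191 174 110  94  95
  95  96  63  73  76  79  77  75  33]
w9 232 [ 51  78  77  77  75  90  96  95  95  97  82  81 122 144 133  80  95  97
  95  95  96  88  76  78  79  77  47]
w9 238 [ 76  77  78  76  80 147 105  95  95  97  94  89  79  79  81  86 105  97
  95  94 135 169  80  76  78  77  76]
```

The tip matches at (252,226) between the legs with no contact. I continue in and lower.

Request:
{"method": "apply_moves", "body": {"motion": [{"x":1.0,"y":-0.05,"z":0,"yaw":0,"hand":-1},{"x":1.9,"y":-0.1,"z":0,"yaw":0,"hand":-1},{"x":1.9,"y":-0.1,"z":-1.2,"yaw":0,"hand":-1},{"x":1.9,"y":-0.1,"z":-2.2,"yaw":0,"hand":-1},{"x":1.9,"y":-0.1,"z":-2.8,"yaw":0,"hand":-1},{"x":1.9,"y":-0.1,"z":-2.9,"yaw":0,"hand":-1},{"x":1.9,"y":-0.1,"z":-2.9,"yaw":0,"hand":-1}]}}

```text
clock: 26.62
position: [0.497, -0.2521, 0.1495]
ee_rot: [-0.145, -3.137, 0.001]
force: [-7.1, 1.5, 10.8]
width: 0.468
gripper_force: 40.0
```

Contact at the same height as on the left. I release and raise.

Request:
{"method": "apply_moves", "body": {"motion": [{"x":0,"y":0,"z":0,"yaw":0,"hand":-0.1},{"x":0,"y":0,"z":0,"yaw":0,"hand":0.2},{"x":0,"y":0,"z":0,"yaw":0,"hand":0.35},{"x":0,"y":0,"z":0,"yaw":0,"hand":0.35},{"x":0,"y":0,"z":2,"yaw":0,"hand":0.35},{"x":0,"y":0,"z":5,"yaw":0,"hand":0.35},{"x":0,"y":0,"z":10,"yaw":0,"hand":0.35},{"x":0,"y":0,"z":15,"yaw":0,"hand":0.35},{"x":2,"y":4,"z":18,"yaw":0,"hand":0.35},{"x":5,"y":8,"z":20,"yaw":0,"hand":0.35}]}}

```text
clock: 27.88
position: [0.548, -0.172, 0.3507]
ee_rot: [0.149, 3.136, -0.002]
force: [0.3, 0.1, -0.5]
width: 0.676
gripper_force: 0.0
```

Request:
{"method": "apply_moves", "body": {"motion": [{"x":3,"y":2,"z":0,"yaw":0,"hand":0.35},{"x":6,"y":3,"z":0,"yaw":0,"hand":0.35},{"x":6,"y":3,"z":0,"yaw":0,"hand":0.35},{"x":6,"y":3,"z":0,"yaw":0,"hand":0.35}]}}

```text
clock: 28.38
position: [0.6071, -0.1423, 0.3484]
ee_rot: [-0.145, -3.137, -0.0]
force: [0.2, -0.9, -0.1]
width: 0.678
gripper_force: 0.0
```

```bash
python3 - <<'E'
from h import *
s=observe(); print(s['position'],s['force'],s['clock'])
w=save('wrist','w10'); a=save('side','s10')
for c in ('wrist','side'):
  for r in recognise('weight_0',c): print(c,round(r['p'],2),np.round(r['rect']).tolist())
cv2.imwrite('pics/f.png',np.vstack([cv2.resize(w[0:260],(600,305),interpolation=cv2.INTER_CUBIC),cv2.resize(a[130:280,200:500],(600,295),interpolation=cv2.INTER_CUBIC)]))
E
```

```text
[ 0.60709415 -0.1423118   0.34840409] [ 0.18469833 -0.85155431 -0.1388811 ] 28.375
wrist 0.98 [307.0, 70.0, 375.0, 112.0]
wrist 0.74 [123.0, 69.0, 179.0, 107.0]
wrist 0.32 [95.0, 1.0, 400.0, 231.0]
side 0.66 [259.0, 172.0, 275.0, 208.0]
side 0.6 [307.0, 259.0, 330.0, 290.0]
side 0.59 [308.0, 224.0, 362.0, 271.0]
```

View pics/f.png

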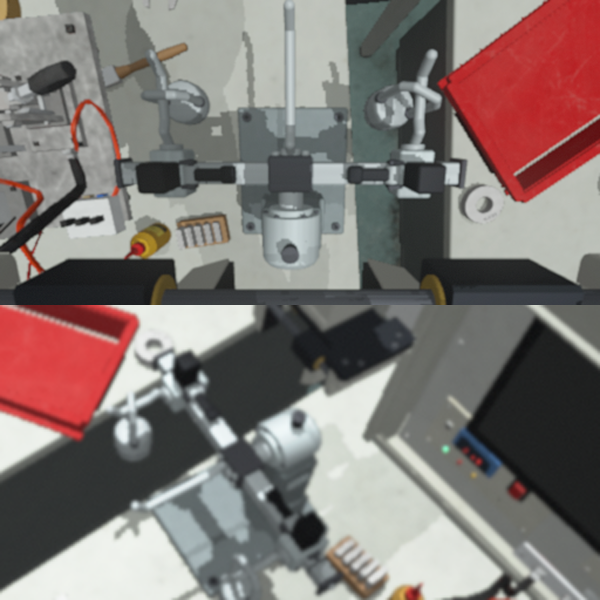

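Both weights hang at their hooks: (180,100) and (395,100) in the wrist view. The levers lie flat, and the earlier tray views showed no other weights.

Request:
{"method": "apply_moves", "body": {"motion": [{"x":0,"y":0,"z":2,"yaw":0,"hand":0.35},{"x":0,"y":0,"z":2,"yaw":0,"hand":0.35},{"x":0,"y":0,"z":2,"yaw":0,"hand":0.35},{"x":0,"y":0,"z":2,"yaw":0,"hand":0.35},{"x":0,"y":0,"z":2,"yaw":0,"hand":0.35},{"x":0,"y":0,"z":2,"yaw":0,"hand":0.35},{"x":0,"y":0,"z":2,"yaw":0,"hand":0.35},{"x":0,"y":0,"z":2,"yaw":0,"hand":0.35},{"x":0,"y":0,"z":2,"yaw":0,"hand":0.35},{"x":0,"y":0,"z":2,"yaw":0,"hand":0.35}]}}

```text
clock: 29.82
position: [0.6075, -0.1421, 0.3688]
ee_rot: [0.145, 3.138, 0.0]
force: [0.3, -0.5, 0.6]
width: 0.678
gripper_force: 0.0
```

```bash
python3 -c "
from cell import *
print(sign_off())"
```

```text
the job is handed in; nothing more can be done
None
```

The job is handed in, with no verdict returned: the pointers stood about 0.5 mm (left) and 1.7 mm (right) short of their lines just before clamping, both levers are pressed down, and the only two weights found hang one on each collar's hook, leaving none for the parking arm.

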